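# Press the lid home on a biscuit tin with the hand-cranked lid press

### The arm

A 7-joint arm with a two-finger parallel gripper is mounted at the origin on a cart in front of the work surface, level with it; the furniture and walls round the work are solid. World frame = base frame: x ahead of the robot, y to its left, z up, the work surface at z = 0. Lengths are in m, angles in rad, forces in N, time in s.
With the tool pointing down it reaches from about 0.4 to 0.85 m from the base axis. Payload 10.4 kg.
Tool frame: the origin (TCP) lies at the very end of the fingers, on their centre line; the grasp point (between the pads) lies 19 mm behind it; z points along the fingers, y is the line along which they close (so a half turn about z gives the same grasp; the last joint's range is limited). The gripper opens to 87 mm and grips with 3 to 60 N. Pads are 19 mm wide; open, the fingers measure 117 mm over their backs; the gripper's body (75 mm by 190 mm) begins 51 mm behind the grasp point.
Start: joints at [1.258, 0.332, -0.065, 1.46, 0.022, 1.35, -0.088], TCP at [0.179, -0.599, 0.223] pointing down, gripper open.
Joint ranges: [-2.6, 2.6], [-0.5, 2.12], [-1.47, 1.34], [0.16, 2.42], [-1.27, 4.41], [0.06, 2.06], [-2.6, 2.6]. Speed limits (rad/s): [2.22, 2.22, 2.79, 2.79, 3.14, 3.14, 3.14].

### API

Orientations are given as a unit quaternion [x, y, z, w].
In Python, from bench import * gives the robot as it stands.
- The arm moves only by the tool step_arm, never from a script. Its arguments are lists of equal length, an entry for each row: "delta_pos": the shift along the world's x, y, z in units of 25 mm (1.0 is 25 mm), a list of three; "turn": the turn about the world's z in units of 0.12 rad (1.0 is 0.12 rad). In form: {"delta_pos": [[tx, ty, tz], ...], "turn": [turn, ...]}. A call has 1 to 12 rows; each row shifts and turns the commanded pose from where the row before left it; what a row does not reach is not made up. A row lasts 1/10 s, in which the tool goes at most 50 mm and 8.59 degrees, less where a joint would pass 70% of its speed; a pose out of reach is approached as far as the arm can. A call with a number of a shift or a turn outside -1 to 1 is refused whole. A call with a gripper value outside its range is refused whole. "grip" is the closure, from 0 (fully open) to 1 (shut), set as the call begins (left out, the last holds). The fingers move at their own pace and stop on an object; "newtons" is the grip in N (left out, the last holds). Time passes only in rows, so rows that do not move let the fingers close. It gives the time, the measured TCP pose, the force, the opening and the grip force at its end, in the units of the state.
- read_state(): the state, without advancing time (a new reading comes with each control period).
- camera(name): name is "scene" or "side" or "wrist"; returns a dict with "image" (384x512x3 uint8, red, green, blue), "z_map" (384x512 float32, m along the optical axis (not along the pixel's ray), 0 where there is no reading), "mtx" (3x3 intrinsics, pixels), "view" (4x4, takes a point from world to camera coordinates). Camera axes: x right, y up, looking along -z (the intrinsics and any distortion apply to the point x, -y, -z); pixel columns grow to the right and rows downward; lengths in m; the calibration is good to about 2 mm. A picture is of the moment at which its call begins.
- close_job(): hands the job in; it is judged then, once.
The state is a dict: "time": time; "joint_positions": joint angles; "joint_vel": joint speeds; "joint_torque": joint torques, N m; "ee_pos": TCP position; "eef_rot": TCP orientation; "ft_force": force on the tool from outside, world axes, zero at the start; "torque": the same for the moment, N m; "width": finger opening in m; "grip_force": force on a finger pad.
Only numpy, scipy, OpenCV 4.12 (cv2) and the standard library are available. Lean on these libraries where they do the work, as an engineer would, in place of code of your own. Each camera call takes 0.05 s, during which the arm holds its last target. There are 200 camera calls.

### The job

Close the tin that stands in the shuttle of the lid press: slide the shuttle fully home under the press plate, then take the crank by its black grip and wind it clockwise, steadily and without letting go of the grip, until the lid has gone right down onto the tin's rim and the crank pulls firmly tight - feel for it, and do not force it or the tin buckles. Then wind back about half a turn so that the plate stands well clear of the lid, and let go, leaving the tin standing in the shuttle, the shuttle home and the other things on the worktop where they are.

Things in the scene. Friction and masses are not known exactly. Their poses are not given: they have to be found in the camera images.
- lid_press: White hand press for plug lids, fixed: base 180 x 200 x 14 mm, two steel columns 160 mm apart, white head block 196 x 52 mm, 200 to 232 mm above the worktop. Origin: on the worktop exactly below the screw axis. +x points away from its open front (where the shuttle sticks out towards the robot), z up. It stands turned up to 0.25 rad either way.
- shuttle (a joint): Sliding aluminium shuttle with the nest ring that carries the tin, m: 0 = pulled fully out to the front, 0.065 = home against a rigid stop (tin centred below the plate). It grows as the shuttle is pushed along the press's +x, and starts at 0. Friction about 3 N; it stays where it is left.
- shuttle_knob (a point): Centre of the upright round black knob on the shuttle's front tongue, 24 mm across, gripped part 25 mm tall, its top 18 mm above this point; the point is 48 mm above the worktop. Moves with the shuttle; at home it lies 150 mm in front of the screw axis.
- crank_centre (a point): Fixed point on the vertical screw axis about which the crank turns, at the height of the middle of the crank grip (279 mm above the worktop). The screw's end stands up through the crank hub, at most 290 mm above the worktop at the start, and sinks with the plate.
- grip_centre (a point): Middle of the upright black crank grip, 27 mm across, 60 mm tall (30 mm up to its top, 30 mm down to its foot just above the steel crank arm). It spins freely on its pin and runs on a level circle of radius 70 mm round crank_centre, at constant height.
- crank (a joint): Crank angle, rad, growing clockwise seen from above; starts at 0 to 2.2 (at 0 the grip is on the press's -x side of the axis). A clockwise turn lowers the plate 30 mm, anticlockwise raises it. Bearing friction 0.08 N m (about 1 N at the grip) keeps plate and crank where they are left. Every 100 N of press load adds about 7 N along the circle at the grip.
- ram: Dark steel crossbar, 160 mm between its guide bushes, moved up and down on the columns by the screw. Origin: centre of its underside, 179 mm above the worktop at crank angle 0. Under it sits the round aluminium pressure foot (74 mm across, the press plate) that bears on the lid: it is screwed out and locked differently each time, its flat lower face 12 to 22 mm below this origin.
- tin: The tin to be closed: round, 69 mm across, 75 mm tall without lid, about 0.5 kg, standing with 2 mm play in the shuttle's nest, whose floor is 24 mm above the worktop. Origin: centre of its underside, z up. It buckles at 250 N press load (about 18 N along the circle at the grip).
- lid_top (a point): Centre of the lid's top (62 mm across). 78 mm above the tin's underside when home on the rim; starts 5 to 9 mm higher; stays where pushed. Sliding the lid in takes about 60 N of press load (about 5 N along the circle at the grip, friction included); once on the rim the load rises steeply; it counts as firmly seated from 110 N (about 9 N at the grip).
- done_tin_0: A tin closed earlier, 69 mm across, 78 mm tall, standing on the worktop right of the press. Origin at its underside. Leave alone.
- done_tin_1: A second tin closed earlier, like the first, next to it. Leave alone.
- ribbon_2: Spool of cream ribbon, 71 mm across, 22 mm high, lying flat left of the press. Origin at its underside. Leave alone.

How it is judged:
By the outcome, as a careful person would: the job done as asked, in the order asked, and still so for the second after the job is handed in, with the robot touching nothing.
It also fails if it takes over 72 s, if anything falls off the work surface, if the arm or the gripper's body presses on something with over 40 N, if the wrist force passes 120 N, or if a joint passes its speed limit or range.

## Working session

There is one attempt and no reset: what is moved stays moved. The work goes in short steps, Python scripts to look and compute and a tool call to move; the robot and the scene stay as the last step left them, time stands still between calls to the robot, and variables do not carry over. Pictures are saved under pics/ and viewed, at most 10 in all, crops included, and the job is handed in when it is done.

Besides the shell and the picture viewer there is one more tool, called in YAML: its name, and indented under it one key for each argument. step_arm: Moves the arm, as the interface text tells. Shifts and turns lie within -1 to 1; 1 stands for 25 mm of shift or 0.12 rad of turn. Its arguments: {"type":"object","properties":{"delta_pos":{"type":"array"},"turn":{"type":"array"},"grip":{"type":"number"},"newtons":{"type":"number"}},"required":["delta_pos","turn"]}

```bash
mkdir -p pics; cat > h.py <<'E'
from bench import *
import numpy as np, cv2
def pts(c):
    z=c["z_map"]; h,w=z.shape; K=c["mtx"]; u,v=np.meshgrid(np.arange(w),np.arange(h))
    P=np.stack([(u-K[0,2])/K[0,0]*z,-(v-K[1,2])/K[1,1]*z,-z],-1)
    V=c["view"]; return (P-V[:3,3])@V[:3,:3]
def save(n,c): cv2.imwrite("pics/%s.png"%n,c["image"][...,::-1])
E
python3 - <<'E'
from h import *
a=camera("scene");b=camera("side")
cv2.imwrite("pics/a.png",cv2.resize(np.vstack([a["image"],b["image"]])[...,::-1],None,fx=.78,fy=.78))
np.savez("ab.npz",pa=pts(a),pb=pts(b),ia=a["image"],ib=b["image"])
for c in(a,b): print(np.round(np.linalg.inv(c["view"])[:3,3],3))
s=read_state();print(s)
E
```

```text
[0.131 0.839 1.224]
[ 1.064 -0.978  0.88 ]
{'time': 0.1, 'joint_positions': array([ 1.25840702,  0.33282485, -0.06471735,  1.4608448 ,  0.02158258,
        1.34988393, -0.08849441]), 'joint_vel': array([-0.00119632, -0.00191552, -0.00019597, -0.00374492, -0.00022243,
       -0.00060514, -0.00052265]), 'joint_torque': array([ 1.73024942e-03, -6.24544859e+01,  2.46517814e-02, -3.90716958e+01,
       -6.14900957e-02,  3.66973865e-02,  5.56964028e-05]), 'ee_pos': array([ 0.1785105 , -0.59861256,  0.22182941]), 'eef_rot': array([ 9.89518244e-01,  1.44406525e-01, -1.07793313e-04, -6.23943256e-04]), 'ft_force': array([-0.37779582,  0.08403956,  0.52147132]), 'torque': array([-0.03278202, -0.01343671,  0.01840253]), 'grip_force': 0.0, 'width': 0.08718886901977509}
```

View pics/a.png

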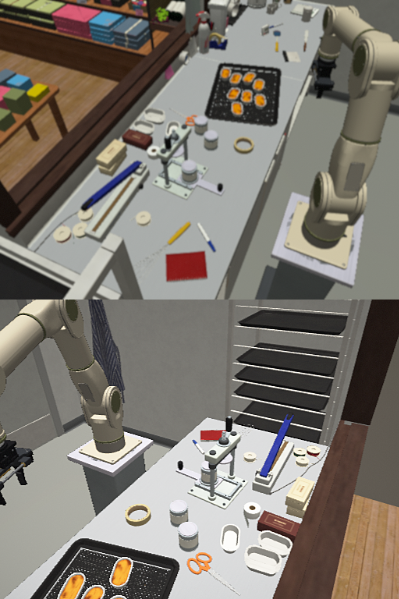

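The press is at about (230,210) in the scene image and (275,215) in the side image. The done tins and the tape roll are beside it, and the black knob is at about (283,240) in the scene image.

```bash
python3 - <<'E'
from h import *
d=np.load("ab.npz")
A=d["ia"][135:265,180:300][...,::-1];B=d["ib"][130:280,210:330][...,::-1]
A=cv2.resize(A,(400,433),interpolation=2);B=cv2.resize(B,(346,433),interpolation=2)
cv2.imwrite("pics/b.png",np.hstack([A,B]))
for n,P,I,r in(("a",d["pa"],d["ia"],(135,265,180,300)),("b",d["pb"],d["ib"],(130,280,210,330))):
    m=np.zeros(I.shape[:2],bool);m[r[0]:r[1],r[2]:r[3]]=1
    dk=m&(I.max(2)<70)&(P[...,2]>.03)&(P[...,2]<.35)
    k,l,s,c=cv2.connectedComponentsWithStats(dk.astype(np.uint8))
    for i in range(1,k):
        if s[i,4]>12:
            q=P[l==i];print(n,s[i],c[i].round(),q.mean(0).round(3),q.min(0).round(3),q.max(0).round(3))
    q=P[m&(P[...,2]>.225)&(P[...,2]<.24)];print(n,"head",len(q),q.mean(0).round(3) if len(q) else 0)
    if len(q)>20:
        print(cv2.minAreaRect((q[:,:2]*1000).astype(np.float32)))
E
```

```text
a [211 175   9  17 104] [215. 183.] [0.632 0.038 0.285] [ 0.622 -0.029  0.249] [0.658 0.049 0.312]
a [222 175   6   5  16] [225. 177.] [ 0.633 -0.028  0.25 ] [ 0.627 -0.038  0.245] [ 0.641 -0.019  0.256]
a [180 177  15  12  43] [187. 184.] [ 0.858 -0.128  0.037] [ 0.85  -0.168  0.03 ] [ 0.88  -0.106  0.046]
a [235 176   5   7  14] [237. 179.] [ 0.627 -0.093  0.183] [ 0.616 -0.109  0.153] [ 0.637 -0.065  0.208]
a [207 205   8   8  40] [211. 208.] [0.647 0.056 0.184] [0.632 0.044 0.157] [0.658 0.064 0.208]
a [180 235   3   7  19] [181. 238.] [0.748 0.104 0.038] [0.743 0.09  0.032] [0.758 0.118 0.044]
a [280 236   5   9  39] [282. 240.] [ 0.43  -0.011  0.057] [ 0.423 -0.021  0.037] [ 0.438 -0.003  0.068]
a head 456 [ 0.641 -0.033  0.232]
((645.23046875, -33.97650909423828), (196.14808654785156, 55.48030090332031), 85.30765533447266)
b [289 151   9  19 128] [293. 160.] [0.641 0.021 0.284] [0.626 0.014 0.251] [0.649 0.035 0.312]
b [281 180  12   6  39] [286. 183.] [ 0.654 -0.052  0.246] [ 0.638 -0.062  0.241] [ 0.666 -0.035  0.252]
b [268 187  35  31 101] [281. 206.] [ 0.653 -0.079  0.181] [ 0.634 -0.136  0.169] [0.669 0.039 0.194]
b [228 207   6  11  51] [231. 212.] [ 0.438 -0.027  0.053] [ 0.427 -0.035  0.031] [ 0.445 -0.015  0.069]
b head 512 [ 0.653 -0.06   0.233]
((646.9469604492188, -41.36102294921875), (196.18276977539062, 54.1091423034668), 85.61766815185547)
```

View pics/b.png

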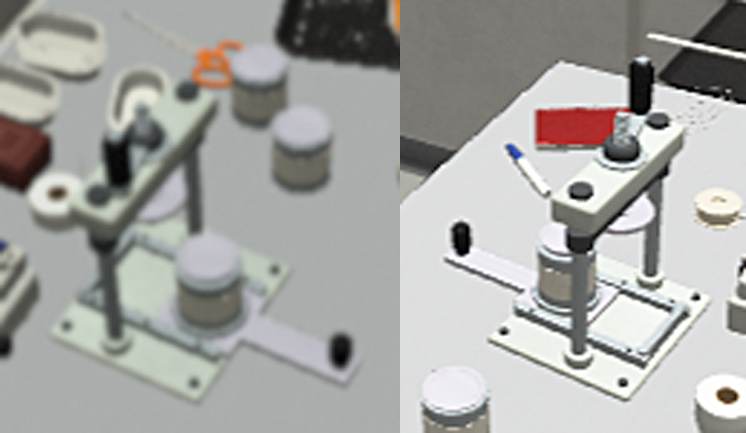

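The press axis is at about (0.646,-0.037), yawed about -0.08 rad. The knob is near (0.433,-0.019), which is 214 mm from the axis against the expected 215. The grip is near (0.637,0.030), at radius 68 mm. I'll approach the knob first.

step_arm:
  delta_pos:
    - [0.85,0.93,0]
    - [0.85,0.93,0]
    - [0.85,0.93,0]
    - [0.85,0.93,0]
    - [0.85,0.93,0]
    - [0.85,0.93,0]
    - [0.85,0.93,0]
    - [0.85,0.93,0]
    - [0.85,0.93,0]
    - [0.85,0.93,0]
    - [0.85,0.93,0]
    - [0.85,0.93,0]
  turn: [-0.26,-0.26,-0.26,-0.26,-0.26,-0.26,-0.26,-0.26,-0.26,-0.26,-0.26,-0.26]
  grip: 0

```text
time: 1.3
ee_pos: [0.4342, -0.3188, 0.2223]
eef_rot: [0.999, -0.043, -0.0, -0.0]
ft_force: [0.7, -1.4, 0.7]
width: 0.0869
grip_force: 0.0
```

step_arm:
  delta_pos:
    - [0,1,0]
    - [0,1,0]
    - [0,1,0]
    - [0,1,0]
    - [0,1,0]
    - [0,1,0]
    - [0,1,0]
    - [0,1,0]
    - [0,1,0]
    - [0,1,0]
    - [0,1,0]
    - [0,1,0]
  turn: [0,0,0,0,0,0,0,0,0,0,0,0]

```text
time: 2.5
ee_pos: [0.4333, -0.0189, 0.2224]
eef_rot: [0.999, -0.042, -0.0, 0.0]
ft_force: [0.2, -0.6, 0.4]
width: 0.0872
grip_force: 0.0
```

step_arm:
  delta_pos:
    - [0,0,0]
    - [0,0,0]
  turn: [0,0]

```text
time: 2.7
ee_pos: [0.4334, -0.02, 0.2224]
eef_rot: [0.999, -0.042, -0.0, 0.0]
ft_force: [-0.8, -0.6, 0.3]
width: 0.0871
grip_force: 0.0
```

step_arm:
  delta_pos:
    - [0,0,-0.9]
    - [0,0,-0.9]
    - [0,0,-0.9]
    - [0,0,-0.9]
    - [0,0,-0.9]
    - [0,0,-0.9]
    - [0,0,-0.9]
    - [0,0,-0.6]
    - [0,0,-0.4]
    - [0,0,0]
  turn: [0,0,0,0,0,0,0,0,0,0]

```text
time: 3.7
ee_pos: [0.4328, -0.0206, 0.039]
eef_rot: [0.999, -0.043, -0.001, -0.0]
ft_force: [0.2, 0.1, -0.0]
width: 0.0872
grip_force: 0.0
```

step_arm:
  delta_pos:
    - [0,0,0]
    - [0,0,0]
    - [0,0,0]
    - [0,0,0]
    - [0,0,0]
    - [0,0,0]
    - [0,0,0]
    - [0,0,0]
    - [0,0,0]
    - [0,0,0]
  turn: [0,0,0,0,0,0,0,0,0,0]
  grip: 1
  newtons: 15

```text
time: 4.7
ee_pos: [0.4335, -0.0209, 0.0401]
eef_rot: [0.999, -0.043, -0.0, 0.001]
ft_force: [0.0, -4.7, 0.3]
width: 0.0231
grip_force: 15.0
```

step_arm:
  delta_pos:
    - [0.2,-0.016,0]
    - [0.3,-0.024,0]
    - [0.3,-0.024,0]
    - [0.3,-0.024,0]
    - [0.3,-0.024,0]
    - [0.3,-0.024,0]
    - [0.3,-0.024,0]
    - [0.3,-0.024,0]
    - [0.1,-0.008,0]
    - [0,0,0]
  turn: [0,0,0,0,0,0,0,0,0,0]

```text
time: 5.7
ee_pos: [0.494, -0.026, 0.0401]
eef_rot: [0.999, -0.043, -0.0, 0.001]
ft_force: [0.6, -4.7, 0.4]
width: 0.0235
grip_force: 15.0
```

step_arm:
  delta_pos:
    - [0.08,-0.006,0]
    - [0.08,-0.006,0]
    - [0,0,0]
  turn: [0,0,0]

```text
time: 6.0
ee_pos: [0.4975, -0.0263, 0.0401]
eef_rot: [0.999, -0.043, -0.0, 0.001]
ft_force: [-1.3, -5.1, 1.5]
width: 0.0233
grip_force: 15.0
```

step_arm:
  delta_pos:
    - [0.08,-0.006,0]
    - [0.08,-0.006,0]
    - [0.08,-0.006,0]
    - [0,0,0]
  turn: [0,0,0,0]

```text
time: 6.4
ee_pos: [0.4997, -0.0265, 0.0392]
eef_rot: [0.999, -0.043, -0.004, 0.001]
ft_force: [-17.9, -4.0, 14.0]
width: 0.0236
grip_force: 15.0
```

step_arm:
  delta_pos:
    - [-0.06,0.005,0]
    - [-0.06,0.005,0]
    - [0,0,0]
  turn: [0,0,0]

```text
time: 6.7
ee_pos: [0.4996, -0.0265, 0.0394]
eef_rot: [0.999, -0.043, -0.001, 0.001]
ft_force: [-2.1, -4.8, -2.5]
width: 0.0231
grip_force: 15.0
```

step_arm:
  delta_pos:
    - [0,0,0]
    - [0,0,0]
    - [0,0,0]
    - [0,0,0]
    - [0,0,0]
    - [0,0,0]
  turn: [0,0,0,0,0,0]
  grip: 0

```text
time: 7.3
ee_pos: [0.5007, -0.0251, 0.0401]
eef_rot: [0.999, -0.042, 0.0, -0.0]
ft_force: [0.4, 1.2, 0.1]
width: 0.064
grip_force: 0.0
```

step_arm:
  delta_pos:
    - [0,0,0.5]
    - [0,0,1]
    - [0,0,1]
    - [0,0,1]
    - [0,0,1]
    - [0,0,1]
    - [0,0,1]
    - [0,0,1]
    - [0,0,1]
    - [0,0,1]
    - [0,0,1]
    - [0,0,1]
  turn: [0,0,0,0,0,0,0,0,0,0,0,0]

```text
time: 8.5
ee_pos: [0.5003, -0.0249, 0.3297]
eef_rot: [0.999, -0.042, 0.0, 0.0]
ft_force: [-0.4, -0.9, -0.1]
width: 0.0868
grip_force: 0.0
```

step_arm:
  delta_pos:
    - [0,0,1]
    - [0,0,1]
    - [0,0,0.3]
    - [0.5,0,0]
    - [0.5,0,0]
    - [0,0,0]
  turn: [0,0,0,0,0,0]
  grip: 0.4

```text
time: 9.1
ee_pos: [0.526, -0.0251, 0.3844]
eef_rot: [0.999, -0.042, -0.001, -0.0]
ft_force: [-1.2, 0.1, -0.4]
width: 0.0538
grip_force: 0.0
```

```bash
python3 - <<'E'
from h import *
s=read_state();print(s["ee_pos"],s["width"],s["time"])
out=[]
for n in("scene","side","wrist"):
    c=camera(n);P=pts(c);I=c["image"];out.append(I)
    print(n,np.round(np.linalg.inv(c["view"])[:3,3],3))
    reg=(abs(P[...,0]-.646)<.14)&(abs(P[...,1]+.037)<.14)
    dk=reg&(I.max(2)<70)&(P[...,2]>.255)&(P[...,2]<.315)
    k,l,st,ce=cv2.connectedComponentsWithStats(dk.astype(np.uint8))
    for i in range(1,k):
        if st[i,4]>25:
            q=P[l==i];print(n,st[i],q.mean(0).round(3),q.min(0).round(3),q.max(0).round(3))
            t=q[q[:,2]>.306]; 
            if len(t)>5: print("  top",len(t),((t.min(0)+t.max(0))/2).round(4),(t.max(0)-t.min(0)).round(3))
    q=P[reg&(P[...,2]>.228)&(P[...,2]<.236)]
    if len(q)>50: print("head",cv2.minAreaRect((q[:,:2]*1000).astype(np.float32)))
    q=P[reg&(P[...,2]>.275)&(np.hypot(P[...,0]-.646,P[...,1]+.037)<.025)]
    if len(q): print("screw end",len(q),q.mean(0).round(3),q.max(0).round(3))
cv2.imwrite("pics/c.png",np.hstack([cv2.resize(out[2],(640,480)) ])[...,::-1])
E
```

```text
[ 0.52595485 -0.02511233  0.38441585] 0.05378054896044534 9.1
scene [0.131 0.839 1.224]
scene [211 176   8  15  93] [0.63  0.041 0.288] [0.622 0.026 0.257] [0.643 0.048 0.311]
  top 8 [0.6318 0.0369 0.3085] [0.013 0.012 0.004]
head ((645.508056640625, -32.717315673828125), (192.6729278564453, 51.278831481933594), 84.98912048339844)
screw end 15 [ 0.646 -0.032  0.282] [ 0.651 -0.026  0.29 ]
side [ 1.064 -0.978  0.88 ]
side [289 151   9  18 125] [0.64  0.022 0.285] [0.627 0.013 0.256] [0.649 0.037 0.312]
  top 14 [0.6375 0.0236 0.3089] [0.015 0.012 0.006]
head ((646.103515625, -42.93315887451172), (196.4381561279297, 54.2293586730957), 84.73585510253906)
screw end 22 [ 0.647 -0.042  0.281] [ 0.653 -0.036  0.286]
wrist [ 0.595 -0.03   0.547]
wrist [ 143   19   49   46 1129] [0.633 0.026 0.297] [0.623 0.018 0.255] [0.649 0.042 0.311]
  top 413 [0.6363 0.0312 0.3086] [0.022 0.022 0.005]
head ((646.4865112304688, -37.495765686035156), (194.71868896484375, 52.34308624267578), 85.17069244384766)
screw end 403 [ 0.646 -0.038  0.282] [ 0.655 -0.03   0.286]
```

View pics/c.png

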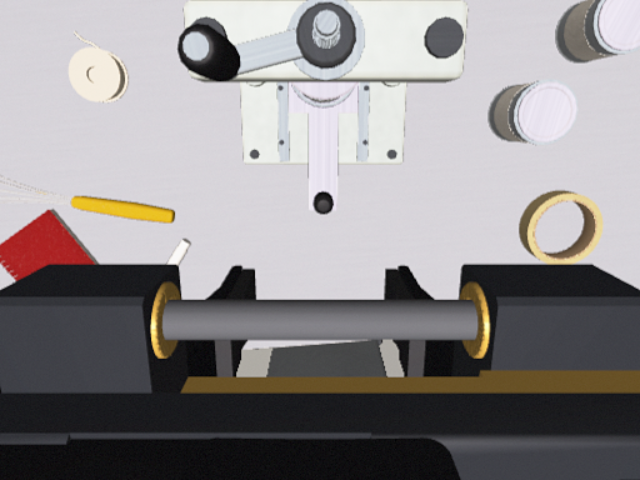

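step_arm:
  delta_pos:
    - [0.88,0.45,0]
    - [0.88,0.45,0]
    - [0.88,0.45,0]
    - [0.88,0.45,0]
    - [0.9,0.44,0]
    - [0,0,0]
  turn: [0,0,0,0,0,0]

```text
time: 9.85
ee_pos: [0.6369, 0.0325, 0.3836]
eef_rot: [0.999, -0.041, -0.001, -0.001]
ft_force: [0.2, -0.3, -0.6]
width: 0.052
grip_force: 0.0
```

step_arm:
  delta_pos:
    - [0,0,-0.8]
    - [0,0,-0.8]
    - [0,0,-0.8]
    - [0,0,-0.8]
    - [0,0,-0.8]
    - [0,0,-0.78]
    - [0,0,0]
  turn: [0,0,0,0,0,0,0]

```text
time: 10.55
ee_pos: [0.6343, 0.0297, 0.2635]
eef_rot: [0.999, -0.043, -0.002, 0.001]
ft_force: [0.4, 0.1, -0.4]
width: 0.0527
grip_force: 0.0
```

step_arm:
  delta_pos:
    - [0,0,0]
    - [0,0,0]
    - [0,0,0]
    - [0,0,0]
    - [0,0,0]
    - [0,0,0]
    - [0,0,0]
  turn: [0,0,0,0,0,0,0]
  grip: 1
  newtons: 30

```text
time: 11.25
ee_pos: [0.6365, 0.0304, 0.2663]
eef_rot: [0.999, -0.042, 0.001, 0.0]
ft_force: [0.5, -3.0, 6.0]
width: 0.0259
grip_force: 30.0
```

```bash
cat > arc.py <<'E'
import sys,numpy as np
cx,cy,R=.6465,-.038,.070
def rows(th0,dth,n):
    t=np.radians(th0+np.linspace(0,dth,n+1));p=np.c_[cx+R*np.cos(t),cy+R*np.sin(t)]
    return [[round(float(a),2),round(float(b),2),0] for a,b in np.diff(np.round(p/.025,2),axis=0)]
if __name__=="__main__":
    th=float(sys.argv[1])
    for s in sys.argv[2:]:
        d,n=s.split(",");print(th,"->",th+float(d),rows(th,float(d),int(n)));th+=float(d)
E
python3 arc.py 98.65 -96,12 -96,12 -96,12 -96,12 -96,12
```

```text
98.65 -> 2.6500000000000057 [[0.39, 0.03, 0], [0.39, -0.02, 0], [0.38, -0.08, 0], [0.37, -0.13, 0], [0.35, -0.18, 0], [0.32, -0.22, 0], [0.28, -0.27, 0], [0.24, -0.31, 0], [0.2, -0.33, 0], [0.15, -0.36, 0], [0.1, -0.38, 0], [0.05, -0.39, 0]]
2.6500000000000057 -> -93.35 [[-0.01, -0.39, 0], [-0.07, -0.39, 0], [-0.11, -0.37, 0], [-0.17, -0.35, 0], [-0.21, -0.33, 0], [-0.26, -0.29, 0], [-0.3, -0.26, 0], [-0.33, -0.21, 0], [-0.35, -0.16, 0], [-0.38, -0.11, 0], [-0.38, -0.06, 0], [-0.39, -0.01, 0]]
-93.35 -> -189.35 [[-0.39, 0.05, 0], [-0.38, 0.11, 0], [-0.36, 0.15, 0], [-0.33, 0.21, 0], [-0.3, 0.24, 0], [-0.27, 0.29, 0], [-0.22, 0.32, 0], [-0.17, 0.35, 0], [-0.13, 0.37, 0], [-0.07, 0.39, 0], [-0.02, 0.39, 0], [0.04, 0.38, 0]]
-189.35 -> -285.35 [[0.09, 0.38, 0], [0.14, 0.37, 0], [0.19, 0.34, 0], [0.24, 0.31, 0], [0.28, 0.27, 0], [0.31, 0.24, 0], [0.34, 0.18, 0], [0.37, 0.14, 0], [0.38, 0.09, 0], [0.39, 0.03, 0], [0.39, -0.02, 0], [0.38, -0.08, 0]]
-285.35 -> -381.35 [[0.37, -0.13, 0], [0.35, -0.18, 0], [0.32, -0.22, 0], [0.28, -0.27, 0], [0.24, -0.31, 0], [0.2, -0.33, 0], [0.15, -0.36, 0], [0.1, -0.38, 0], [0.05, -0.39, 0], [-0.01, -0.39, 0], [-0.07, -0.39, 0], [-0.11, -0.37, 0]]
```

step_arm:
  delta_pos:
    - [0.39,0.03,0]
    - [0.39,-0.02,0]
    - [0.38,-0.08,0]
    - [0.37,-0.13,0]
    - [0.35,-0.18,0]
    - [0.32,-0.22,0]
    - [0.28,-0.27,0]
    - [0.24,-0.31,0]
    - [0.2,-0.33,0]
    - [0.15,-0.36,0]
    - [0.1,-0.38,0]
    - [0.05,-0.39,0]
  turn: [0,0,0,0,0,0,0,0,0,0,0,0]

```text
time: 12.45
ee_pos: [0.7161, -0.0353, 0.2662]
eef_rot: [0.999, -0.042, -0.001, 0.0]
ft_force: [-11.1, -0.1, 11.0]
width: 0.0261
grip_force: 30.0
```

step_arm:
  delta_pos:
    - [-0.06,-0.39,0.06]
    - [-0.07,-0.39,0]
    - [-0.11,-0.37,0]
    - [-0.17,-0.35,0]
    - [-0.21,-0.33,0]
    - [-0.26,-0.29,0]
    - [-0.3,-0.26,0]
    - [-0.33,-0.21,0]
    - [-0.35,-0.16,0]
    - [-0.38,-0.11,0]
    - [-0.38,-0.06,0]
    - [-0.39,-0.01,0]
  turn: [0,0,0,0,0,0,0,0,0,0,0,0]

```text
time: 13.65
ee_pos: [0.64, -0.1087, 0.2666]
eef_rot: [0.999, -0.042, -0.001, 0.0]
ft_force: [-0.3, -2.0, -7.5]
width: 0.026
grip_force: 30.0
```

step_arm:
  delta_pos:
    - [-0.39,0.05,-0.02]
    - [-0.38,0.11,0]
    - [-0.36,0.15,0]
    - [-0.33,0.21,0]
    - [-0.3,0.24,0]
    - [-0.27,0.29,0]
    - [-0.22,0.32,0]
    - [-0.17,0.35,0]
    - [-0.13,0.37,0]
    - [-0.07,0.39,0]
    - [-0.02,0.39,0]
    - [0.04,0.38,0]
  turn: [0,0,0,0,0,0,0,0,0,0,0,0]

```text
time: 14.85
ee_pos: [0.5768, -0.0265, 0.2666]
eef_rot: [0.999, -0.042, 0.001, 0.0]
ft_force: [7.2, -1.8, -11.7]
width: 0.0262
grip_force: 30.0
```

step_arm:
  delta_pos:
    - [0.09,0.38,0]
    - [0.14,0.37,0]
    - [0.19,0.34,0]
    - [0.24,0.31,0]
    - [0.28,0.27,0]
    - [0.31,0.24,0]
    - [0.34,0.18,0]
    - [0.37,0.14,0]
    - [0.38,0.09,0]
    - [0.39,0.03,0]
    - [0.39,-0.02,0]
    - [0.38,-0.08,0]
  turn: [0,0,0,0,0,0,0,0,0,0,0,0]

```text
time: 16.05
ee_pos: [0.6643, 0.0287, 0.2665]
eef_rot: [0.999, -0.042, -0.001, 0.0]
ft_force: [-2.0, -5.5, -5.4]
width: 0.026
grip_force: 30.0
```

```bash
python3 - <<'E'
from h import *
s=read_state();print(s["ee_pos"],s["ft_force"])
c=camera("side");save("d0",c)
cv2.imwrite("pics/d.png",cv2.resize(c["image"][130:280,210:330][...,::-1],(480,600),interpolation=cv2.INTER_CUBIC))
E
python3 arc.py -285.35 -95.65,12 -48,12 -48,12 -48,12 -48,12 -48,12 -48,12
```

```text
[0.66427847 0.02871505 0.26652212] [-2.02609508 -5.54302056 -5.39157254]
-285.35 -> -381.0 [[0.37, -0.13, 0], [0.34, -0.18, 0], [0.32, -0.22, 0], [0.29, -0.27, 0], [0.24, -0.3, 0], [0.2, -0.34, 0], [0.15, -0.36, 0], [0.1, -0.37, 0], [0.05, -0.39, 0], [-0.01, -0.39, 0], [-0.06, -0.38, 0], [-0.12, -0.37, 0]]
-381.0 -> -429.0 [[-0.07, -0.18, 0], [-0.09, -0.18, 0], [-0.1, -0.16, 0], [-0.11, -0.17, 0], [-0.13, -0.15, 0], [-0.13, -0.14, 0], [-0.14, -0.13, 0], [-0.15, -0.13, 0], [-0.17, -0.11, 0], [-0.16, -0.1, 0], [-0.18, -0.09, 0], [-0.18, -0.07, 0]]
-429.0 -> -477.0 [[-0.18, -0.07, 0], [-0.19, -0.05, 0], [-0.19, -0.04, 0], [-0.2, -0.02, 0], [-0.19, -0.01, 0], [-0.2, 0.0, 0], [-0.19, 0.02, 0], [-0.19, 0.03, 0], [-0.19, 0.05, 0], [-0.19, 0.05, 0], [-0.18, 0.07, 0], [-0.18, 0.09, 0]]
-477.0 -> -525.0 [[-0.17, 0.09, 0], [-0.17, 0.11, 0], [-0.15, 0.11, 0], [-0.15, 0.13, 0], [-0.14, 0.14, 0], [-0.13, 0.15, 0], [-0.11, 0.15, 0], [-0.11, 0.17, 0], [-0.09, 0.17, 0], [-0.09, 0.18, 0], [-0.07, 0.18, 0], [-0.05, 0.19, 0]]
-525.0 -> -573.0 [[-0.05, 0.19, 0], [-0.03, 0.19, 0], [-0.02, 0.19, 0], [0.0, 0.2, 0], [0.01, 0.19, 0], [0.02, 0.2, 0], [0.04, 0.19, 0], [0.05, 0.19, 0], [0.07, 0.18, 0], [0.07, 0.18, 0], [0.09, 0.18, 0], [0.1, 0.16, 0]]
-573.0 -> -621.0 [[0.11, 0.17, 0], [0.13, 0.15, 0], [0.13, 0.14, 0], [0.14, 0.13, 0], [0.15, 0.13, 0], [0.17, 0.11, 0], [0.16, 0.1, 0], [0.18, 0.09, 0], [0.18, 0.07, 0], [0.18, 0.07, 0], [0.19, 0.05, 0], [0.19, 0.04, 0]]
-621.0 -> -669.0 [[0.2, 0.02, 0], [0.19, 0.01, 0], [0.2, 0.0, 0], [0.19, -0.02, 0], [0.19, -0.03, 0], [0.19, -0.05, 0], [0.19, -0.05, 0], [0.18, -0.07, 0], [0.18, -0.09, 0], [0.17, -0.09, 0], [0.17, -0.11, 0], [0.15, -0.11, 0]]
```

View pics/d.png

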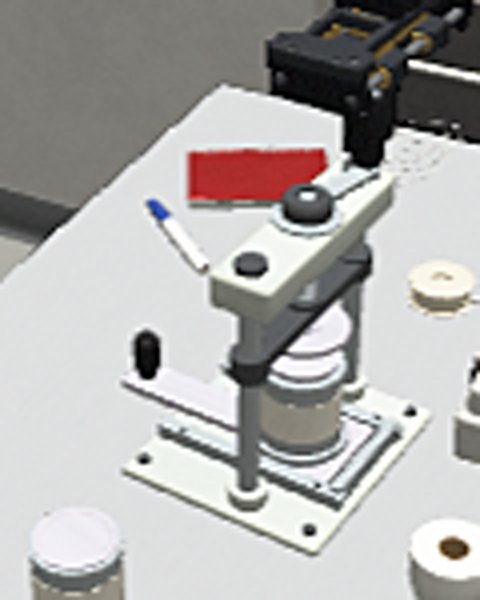

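step_arm:
  delta_pos:
    - [0.37,-0.13,-0.03]
    - [0.34,-0.18,0]
    - [0.32,-0.22,0]
    - [0.29,-0.27,0]
    - [0.24,-0.3,0]
    - [0.2,-0.34,0]
    - [0.15,-0.36,0]
    - [0.1,-0.37,0]
    - [0.05,-0.39,0]
    - [-0.01,-0.39,0]
    - [-0.06,-0.38,0]
    - [-0.12,-0.37,0]
  turn: [0,0,0,0,0,0,0,0,0,0,0,0]

```text
time: 17.3
ee_pos: [0.7111, -0.0643, 0.2664]
eef_rot: [0.999, -0.042, 0.001, -0.0]
ft_force: [1.0, 0.0, 2.5]
width: 0.0259
grip_force: 30.0
```

step_arm:
  delta_pos:
    - [-0.07,-0.18,0]
    - [-0.09,-0.18,0]
    - [-0.1,-0.16,0]
    - [-0.11,-0.17,0]
    - [-0.13,-0.15,0]
    - [-0.13,-0.14,0]
    - [-0.14,-0.13,0]
    - [-0.15,-0.13,0]
    - [-0.17,-0.11,0]
    - [-0.16,-0.1,0]
    - [-0.18,-0.09,0]
    - [-0.18,-0.07,0]
  turn: [0,0,0,0,0,0,0,0,0,0,0,0]

```text
time: 18.5
ee_pos: [0.6701, -0.1046, 0.2663]
eef_rot: [0.999, -0.043, 0.0, 0.001]
ft_force: [1.1, -2.7, 7.2]
width: 0.0257
grip_force: 30.0
```

step_arm:
  delta_pos:
    - [-0.18,-0.07,0]
    - [-0.19,-0.05,0]
    - [-0.19,-0.04,0]
    - [-0.2,-0.02,0]
    - [-0.19,-0.01,0]
    - [-0.2,0.0,0]
    - [-0.19,0.02,0]
    - [-0.19,0.03,0]
    - [-0.19,0.05,0]
    - [-0.19,0.05,0]
    - [-0.18,0.07,0]
    - [-0.18,0.09,0]
  turn: [0,0,0,0,0,0,0,0,0,0,0,0]

```text
time: 19.7
ee_pos: [0.6131, -0.1009, 0.2663]
eef_rot: [0.999, -0.042, -0.0, 0.0]
ft_force: [0.4, -1.2, 6.4]
width: 0.0258
grip_force: 30.0
```

```bash
cat > st.py <<'E'
from h import *
s=read_state();p=s["ee_pos"];F=s["ft_force"];x=p[:2]-[.6457,-.038]
th=np.arctan2(x[1],x[0]);t=np.array([np.sin(th),-np.cos(th)])
print("t",s["time"],"th",np.degrees(th).round(1),"R",np.hypot(*x).round(4),"Ft",(F[:2]@t).round(1),"Fr",(F[0]*np.cos(th)+F[1]*np.sin(th)).round(1),"Fz",F[2].round(1))
E
python3 st.py
python3 - <<'E'
from h import *
c=camera("side")
cv2.imwrite("pics/e.png",cv2.resize(c["image"][170:260,240:320][...,::-1],(480,540),interpolation=cv2.INTER_CUBIC))
E
```

```text
t 19.7 th -117.4 R 0.0708 Ft -0.9 Fr 0.9 Fz 6.4
```

View pics/e.png

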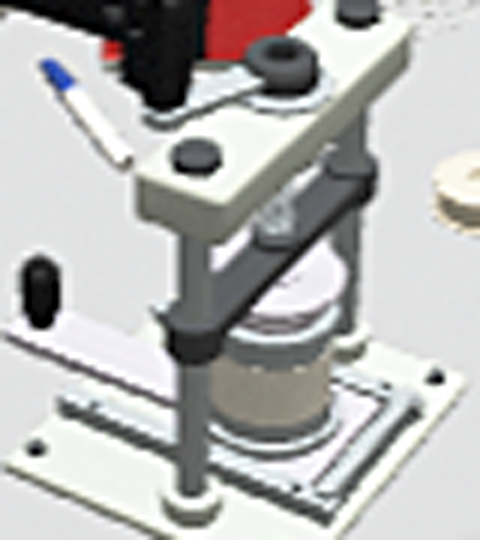

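The plate is right above the lid, and the tangential force is still only friction.

step_arm:
  delta_pos:
    - [-0.17,0.09,-0.03]
    - [-0.17,0.11,0]
    - [-0.15,0.11,0]
    - [-0.15,0.13,0]
    - [-0.14,0.14,0]
    - [-0.13,0.15,0]
    - [-0.11,0.15,0]
    - [-0.11,0.17,0]
    - [-0.09,0.17,0]
    - [-0.09,0.18,0]
    - [-0.07,0.18,0]
    - [-0.05,0.19,0]
  turn: [0,0,0,0,0,0,0,0,0,0,0,0]

```text
time: 20.95
ee_pos: [0.5779, -0.0561, 0.2661]
eef_rot: [0.999, -0.042, 0.001, 0.0]
ft_force: [1.3, -1.4, 9.5]
width: 0.0263
grip_force: 30.0
```

```bash
python3 st.py; python3 arc.py -525 -24,8 -24,8 -24,8 -12,6 -12,6 -12,6 -12,6 -12,6
```

```text
t 20.95 th -165.1 R 0.0702 Ft -1.7 Fr -0.9 Fz 9.5
-525.0 -> -549.0 [[-0.04, 0.14, 0], [-0.03, 0.14, 0], [-0.01, 0.15, 0], [-0.02, 0.14, 0], [0.0, 0.15, 0], [0.0, 0.15, 0], [0.02, 0.14, 0], [0.01, 0.15, 0]]
-549.0 -> -573.0 [[0.03, 0.14, 0], [0.04, 0.14, 0], [0.04, 0.15, 0], [0.05, 0.13, 0], [0.05, 0.14, 0], [0.07, 0.13, 0], [0.07, 0.13, 0], [0.07, 0.12, 0]]
-573.0 -> -597.0 [[0.08, 0.13, 0], [0.09, 0.11, 0], [0.1, 0.11, 0], [0.1, 0.11, 0], [0.11, 0.1, 0], [0.11, 0.1, 0], [0.11, 0.09, 0], [0.13, 0.08, 0]]
-597.0 -> -609.0 [[0.08, 0.05, 0], [0.08, 0.05, 0], [0.09, 0.04, 0], [0.09, 0.05, 0], [0.09, 0.04, 0], [0.09, 0.03, 0]]
-609.0 -> -621.0 [[0.09, 0.04, 0], [0.09, 0.03, 0], [0.1, 0.02, 0], [0.09, 0.03, 0], [0.1, 0.02, 0], [0.09, 0.02, 0]]
-621.0 -> -633.0 [[0.1, 0.01, 0], [0.1, 0.01, 0], [0.09, 0.01, 0], [0.1, 0.0, 0], [0.1, 0.0, 0], [0.1, 0.0, 0]]
-633.0 -> -645.0 [[0.09, -0.01, 0], [0.1, -0.01, 0], [0.1, -0.01, 0], [0.09, -0.02, 0], [0.1, -0.02, 0], [0.09, -0.03, 0]]
-645.0 -> -657.0 [[0.1, -0.02, 0], [0.09, -0.03, 0], [0.09, -0.04, 0], [0.09, -0.03, 0], [0.09, -0.04, 0], [0.09, -0.05, 0]]
```

step_arm:
  delta_pos:
    - [-0.04,0.14,0.04]
    - [-0.03,0.14,0]
    - [-0.01,0.15,0]
    - [-0.02,0.14,0]
    - [0.0,0.15,0]
    - [0.0,0.15,0]
    - [0.02,0.14,0]
    - [0.01,0.15,0]
  turn: [0,0,0,0,0,0,0,0]

```text
time: 21.75
ee_pos: [0.5764, -0.0289, 0.2662]
eef_rot: [0.999, -0.043, 0.001, 0.001]
ft_force: [4.8, -5.6, 3.2]
width: 0.0257
grip_force: 30.0
```

```bash
python3 st.py
```

```text
t 21.75 th 172.5 R 0.0699 Ft -5.0 Fr -5.5 Fz 3.2
```

step_arm:
  delta_pos:
    - [0.03,0.14,0.01]
    - [0.04,0.14,0]
    - [0.04,0.15,0]
    - [0.05,0.13,0]
    - [0.05,0.14,0]
    - [0.07,0.13,0]
    - [0.07,0.13,0]
    - [0.07,0.12,0]
  turn: [0,0,0,0,0,0,0,0]

```text
time: 22.55
ee_pos: [0.5863, -0.002, 0.2662]
eef_rot: [0.999, -0.043, -0.0, 0.001]
ft_force: [0.3, -5.7, 4.0]
width: 0.0258
grip_force: 30.0
```

```bash
python3 st.py
```

```text
t 22.55 th 148.8 R 0.0695 Ft -4.7 Fr -3.2 Fz 4.0
```

Still sliding the lid in, at about 5 N. The rim is at least 36° further on.

step_arm:
  delta_pos:
    - [0.08,0.13,0.02]
    - [0.09,0.11,0]
    - [0.1,0.11,0]
    - [0.1,0.11,0]
    - [0.11,0.1,0]
    - [0.11,0.1,0]
  turn: [0,0,0,0,0,0]

```text
time: 23.15
ee_pos: [0.6005, 0.0145, 0.2663]
eef_rot: [0.999, -0.043, -0.001, 0.001]
ft_force: [-1.0, -5.2, 2.9]
width: 0.026
grip_force: 30.0
```

```bash
python3 st.py
```

```text
t 23.15 th 130.7 R 0.0693 Ft -4.2 Fr -3.3 Fz 2.9
```

```bash
python3 arc.py -591 -40,32 
```

```text
-591.0 -> -631.0 [[0.05, 0.03, 0], [0.04, 0.04, 0], [0.05, 0.04, 0], [0.05, 0.03, 0], [0.06, 0.03, 0], [0.05, 0.04, 0], [0.05, 0.03, 0], [0.05, 0.03, 0], [0.06, 0.03, 0], [0.05, 0.03, 0], [0.06, 0.02, 0], [0.05, 0.03, 0], [0.06, 0.02, 0], [0.05, 0.03, 0], [0.06, 0.02, 0], [0.06, 0.02, 0], [0.06, 0.02, 0], [0.05, 0.01, 0], [0.06, 0.02, 0], [0.06, 0.02, 0], [0.06, 0.01, 0], [0.06, 0.01, 0], [0.06, 0.02, 0], [0.06, 0.01, 0], [0.06, 0.0, 0], [0.06, 0.01, 0], [0.06, 0.01, 0], [0.06, 0.0, 0], [0.07, 0.01, 0], [0.06, 0.0, 0], [0.06, 0.0, 0], [0.06, 0.0, 0]]
```

step_arm:
  delta_pos:
    - [0.05,0.04,0.01]
    - [0.05,0.04,0]
    - [0,0,0]
  turn: [0,0,0]

```text
time: 23.45
ee_pos: [0.6031, 0.0166, 0.2663]
eef_rot: [0.999, -0.043, -0.001, 0.001]
ft_force: [-0.0, -4.4, 2.4]
width: 0.026
grip_force: 30.0
```

step_arm:
  delta_pos:
    - [0.05,0.04,0]
    - [0.05,0.03,0]
    - [0.05,0.03,0]
  turn: [0,0,0]

```text
time: 23.75
ee_pos: [0.6066, 0.0191, 0.2663]
eef_rot: [0.999, -0.043, -0.001, 0.001]
ft_force: [-2.0, -5.1, 1.9]
width: 0.026
grip_force: 30.0
```

```bash
python3 st.py
```

```text
t 23.75 th 124.4 R 0.0692 Ft -4.5 Fr -3.1 Fz 1.9
```

step_arm:
  delta_pos:
    - [0.05,0.04,0]
    - [0.05,0.03,0]
    - [0.05,0.03,0]
  turn: [0,0,0]

```text
time: 24.05
ee_pos: [0.6104, 0.0215, 0.2663]
eef_rot: [0.999, -0.043, -0.001, 0.001]
ft_force: [-2.5, -6.0, 1.6]
width: 0.0258
grip_force: 30.0
```

```bash
python3 st.py
```

```text
t 24.05 th 120.7 R 0.0692 Ft -5.2 Fr -3.9 Fz 1.6
```

step_arm:
  delta_pos:
    - [0.05,0.03,0]
    - [0.05,0.03,0]
    - [0.06,0.03,0]
  turn: [0,0,0]

```text
time: 24.35
ee_pos: [0.6143, 0.0236, 0.2663]
eef_rot: [0.999, -0.043, -0.002, 0.001]
ft_force: [-3.7, -6.0, 2.0]
width: 0.0259
grip_force: 30.0
```

```bash
python3 st.py
```

```text
t 24.35 th 117.0 R 0.0692 Ft -6.0 Fr -3.6 Fz 2.0
```

step_arm:
  delta_pos:
    - [0.05,0.03,0]
    - [0.05,0.02,0]
    - [0.05,0.03,0]
  turn: [0,0,0]

```text
time: 24.65
ee_pos: [0.6177, 0.0253, 0.2662]
eef_rot: [0.999, -0.043, -0.002, 0.002]
ft_force: [-5.7, -6.2, 3.6]
width: 0.0259
grip_force: 30.0
```

```bash
python3 st.py
```

```text
t 24.65 th 113.9 R 0.0692 Ft -7.7 Fr -3.4 Fz 3.6
```

step_arm:
  delta_pos:
    - [0.05,0.02,0]
    - [0.04,0.02,0]
    - [0,0,0]
  turn: [0,0,0]

```text
time: 24.95
ee_pos: [0.6198, 0.0261, 0.2662]
eef_rot: [0.999, -0.043, -0.002, 0.002]
ft_force: [-6.1, -7.8, 3.8]
width: 0.0259
grip_force: 30.0
```

```bash
python3 st.py
```

```text
t 24.95 th 112.0 R 0.0692 Ft -8.6 Fr -4.9 Fz 3.8
```

step_arm:
  delta_pos:
    - [0.05,0.02,0]
    - [0.05,0.02,0]
    - [0,0,0]
  turn: [0,0,0]

```text
time: 25.25
ee_pos: [0.6221, 0.027, 0.2662]
eef_rot: [0.999, -0.043, -0.002, 0.002]
ft_force: [-7.2, -8.1, 5.4]
width: 0.0256
grip_force: 30.0
```

```bash
python3 st.py
```

```text
t 25.25 th 110.0 R 0.0692 Ft -9.6 Fr -5.1 Fz 5.4
```

step_arm:
  delta_pos:
    - [0.05,0.02,0.01]
    - [0.05,0.02,0]
    - [0,0,0]
  turn: [0,0,0]

```text
time: 25.55
ee_pos: [0.6243, 0.0278, 0.2663]
eef_rot: [0.999, -0.043, -0.003, 0.002]
ft_force: [-9.1, -8.3, 3.4]
width: 0.0261
grip_force: 30.0
```

```bash
python3 st.py
```

```text
t 25.55 th 108.0 R 0.0692 Ft -11.2 Fr -5.1 Fz 3.4
```

step_arm:
  delta_pos:
    - [0.05,0.02,0]
    - [0.04,0.01,0]
    - [0,0,0]
    - [0,0,0]
  turn: [0,0,0,0]

```text
time: 25.95
ee_pos: [0.6263, 0.0283, 0.2662]
eef_rot: [0.999, -0.043, -0.003, 0.002]
ft_force: [-9.5, -8.7, 4.2]
width: 0.0259
grip_force: 30.0
```

```bash
python3 st.py; python3 arc.py 105 96,12 90,12
```

```text
t 25.95 th 106.3 R 0.0691 Ft -11.5 Fr -5.7 Fz 4.2
105.0 -> 201.0 [[-0.37, -0.12, 0], [-0.35, -0.18, 0], [-0.32, -0.22, 0], [-0.29, -0.27, 0], [-0.24, -0.3, 0], [-0.2, -0.34, 0], [-0.16, -0.36, 0], [-0.1, -0.38, 0], [-0.05, -0.38, 0], [0.01, -0.39, 0], [0.06, -0.39, 0], [0.12, -0.37, 0]]
201.0 -> 291.0 [[0.15, -0.34, 0], [0.19, -0.31, 0], [0.24, -0.28, 0], [0.27, -0.25, 0], [0.3, -0.21, 0], [0.32, -0.17, 0], [0.34, -0.12, 0], [0.36, -0.09, 0], [0.37, -0.03, 0], [0.36, 0.02, 0], [0.36, 0.06, 0], [0.35, 0.11, 0]]
```

The crank is firmly tight at 11.5 N, and the drop matches the geometry. I'll wind back half a turn.

step_arm:
  delta_pos:
    - [-0.37,-0.12,0]
    - [-0.35,-0.18,0]
    - [-0.32,-0.22,0]
    - [-0.29,-0.27,0]
    - [-0.24,-0.3,0]
    - [-0.2,-0.34,0]
    - [-0.16,-0.36,0]
    - [-0.1,-0.38,0]
    - [-0.05,-0.38,0]
    - [0.01,-0.39,0]
    - [0.06,-0.39,0]
    - [0.12,-0.37,0]
  turn: [0,0,0,0,0,0,0,0,0,0,0,0]

```text
time: 27.15
ee_pos: [0.58, -0.0625, 0.2665]
eef_rot: [0.999, -0.042, -0.002, 0.0]
ft_force: [-5.2, 0.3, -3.7]
width: 0.0257
grip_force: 30.0
```

step_arm:
  delta_pos:
    - [0.15,-0.34,0]
    - [0.19,-0.31,0]
    - [0.24,-0.28,0]
    - [0.27,-0.25,0]
    - [0.3,-0.21,0]
    - [0.32,-0.17,0]
    - [0.34,-0.12,0]
    - [0.36,-0.09,0]
    - [0.37,-0.03,0]
    - [0.36,0.02,0]
    - [0.36,0.06,0]
    - [0,0,0]
  turn: [0,0,0,0,0,0,0,0,0,0,0,0]

```text
time: 28.35
ee_pos: [0.6641, -0.1064, 0.2666]
eef_rot: [0.999, -0.043, 0.0, 0.001]
ft_force: [2.4, -6.3, -7.5]
width: 0.0259
grip_force: 30.0
```

step_arm:
  delta_pos:
    - [0,0,0]
    - [0,0,0]
    - [0,0,0]
    - [0,0,0]
    - [0,0,0]
  turn: [0,0,0,0,0]
  grip: 0.4

```text
time: 28.85
ee_pos: [0.663, -0.1042, 0.2677]
eef_rot: [0.999, -0.042, 0.0, -0.0]
ft_force: [0.6, 0.3, 0.3]
width: 0.0512
grip_force: 0.0
```

step_arm:
  delta_pos:
    - [0,0,0.4]
    - [0,0,0.8]
    - [0,0,1]
    - [0,0,1]
    - [0,0,1]
    - [0,0,0.6]
    - [-0.8,0,0]
    - [-1,0,0]
    - [-1,0,0]
    - [-1,0,0]
    - [-1,0,0]
    - [0,0,0]
  turn: [0,0,0,0,0,0,0,0,0,0,0,0]

```text
time: 30.05
ee_pos: [0.5411, -0.1045, 0.3894]
eef_rot: [0.999, -0.043, 0.001, 0.001]
ft_force: [-0.0, 0.0, 1.3]
width: 0.052
grip_force: 0.0
```

```bash
python3 - <<'E'
from h import *
s=read_state();print(s["ee_pos"],s["ft_force"])
c=camera("side");P=pts(c);I=c["image"]
a=camera("scene")
cv2.imwrite("pics/f.png",np.hstack([cv2.resize(i[...,::-1],(400,500),interpolation=cv2.INTER_CUBIC) for i in(I[130:280,210:330],a["image"][130:280,180:300])]))
r=(abs(P[...,0]-.6465)<.045)&(abs(P[...,1]+.038)<.045)
for lo,hi in((.09,.112),(.112,.14),(.14,.2)): 
    q=P[r&(P[...,2]>lo)&(P[...,2]<hi)&(I.min(2)>150)];print(lo,len(q),q[:,2].mean() if len(q) else 0,np.histogram(q[:,2],8) )
k=(I.max(2)<70)&(P[...,2]>.035)&(P[...,2]<.07)&(abs(P[...,0]-.5)<.03)&(abs(P[...,1]+.026)<.03);print("knob",P[k].mean(0))
E
```

```text
[ 0.54109381 -0.1045402   0.38944915] [-0.02125026  0.00773324  1.34123678]
0.09 70 0.10082041279526993 (array([ 1,  0,  0,  5, 10, 18, 24, 12]), array([0.09341452, 0.0946867 , 0.09595889, 0.09723107, 0.09850325,
       0.09977544, 0.10104762, 0.10231981, 0.10359199]))
0.112 122 0.12516174673389 (array([ 2,  1,  6, 17, 33, 36, 22,  5]), array([0.11800541, 0.11945182, 0.12089823, 0.12234464, 0.12379105,
       0.12523746, 0.12668388, 0.12813029, 0.1295767 ]))
0.14 18 0.16029673491768093 (array([2, 2, 6, 3, 2, 1, 1, 1]), array([0.1493319 , 0.15279253, 0.15625316, 0.15971378, 0.16317441,
       0.16663504, 0.17009567, 0.1735563 , 0.17701693]))
knob [ 0.50222395 -0.03235654  0.05342068]
```

View pics/f.png

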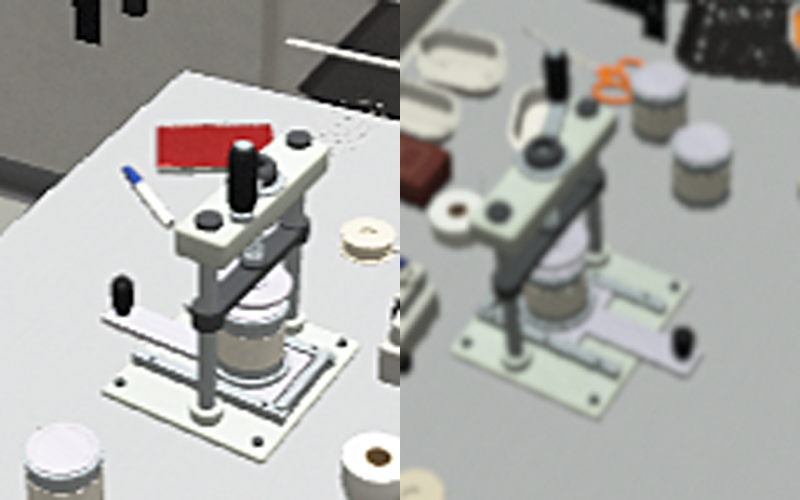

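The lid measures about 102 mm high, so it is home on the rim. The plate stands clear above it, the shuttle is home, and nothing else has moved. I'll hand in the job.

```bash
python3 -c "
from bench import *
print(close_job())"
```

```text
the job is handed in; nothing more can be done
None
```

I handed the job in at about 30 s. The lid is seated on the rim (crank tight at about 11.5 N at the grip), the plate is wound back half a turn and clear of the lid, and the grip is released. The tin stands in the shuttle, the shuttle is home, and the other things near the press look unmoved.

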